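Close the logger's terminal cover with its quarter-turn stud

TASK

The terminals of the grey data logger have been checked and its blue access cover must go back on. Lay the cover in the opening, slide it away from the logger's socket side until it is fully home with its tongues under the deck, then push the red sprung wing stud in (feel for the slot beneath, which may lie askew) and turn it clockwise a quarter turn until it locks and holds the cover down. Use a light hand, never forcing the cover or the stud, and leave the other things on the desk where they are.

Things in the scene. Friction and masses are not known exactly. Their poses are not given: they have to be found in the camera images.
- logger: Grey metal data logger, 185 x 104 mm, standing fixed on levelling feet, 0 to 10 mm above the desk; deck (top face) at its z = 60 mm. Origin at its underside, below the middle of the cover's final place. +x points away from the side with three round sockets (x = -97 mm) to the far side (x = 88). The 4 mm thick deck has an opening x -77 to 52, y +-33.5 mm, where the terminals show.
- cover_home (a point): On the logger at x = 0, y = 0, z = 48 mm: where the cover's origin lies (axes parallel) when the cover is fully home. There the end of the skirt stands against the opening's far edge (a hard stop) and the tongues are under the deck. Play across (y) +-1.5 mm.
- slot (a point): On the logger at x = -48, y = 0, z = 52 mm: middle of a slot 30 x 8 mm in a round steel strike plate, 2.5 mm thick, right below the stud when the cover is home. The slot runs roughly along y, but the plate was set by hand, up to 0.55 rad askew either way (not measured). Below it: a stop against turning back, a 3 mm thicker part, the detent groove and a hard end stop.
- cover: Loose blue cover, 0.2 to 0.35 kg with stud. Origin at its skirt's lower edge, z up. Plate z 12 to 16 mm, x -87 to 75, y +-42, comes to rest on the deck. The tapered skirt under it (x -62 to 52, outside y +-32 at the plate, +-30 at z = 0) goes into the opening. Starts flat on the desk, right way up.
- tongues (a point): Between the tips of the cover's two steel tongues: x = 61, y = 0, z = 4.5 mm of the cover. They stick out 9 mm from the skirt's +x end. To get them into the opening lay the cover down 12 mm (+-2.5) short of home (towards the sockets), then slide it along the logger's +x, lying on the deck, until it stops; sliding takes 2 to 5 N.
- cover_grip (a point): Grip point on the cover's black pull handle: x = 12, y = 0, z = 35 mm of the cover, near above its centre of mass. The handle is a straight bar along the cover's x (x -3 to 45), 10 mm wide, z 30 to 40 mm; 14 mm of free height between it and the plate.
- stud_grip (a point): Point in the red wing, on the stud's upright axis (x = -48, y = 0 of the cover), 50 mm above the cover's origin while the stud is out; it moves and turns with the stud. Wing: 36 mm long (along the stud's x), 10 mm thick, from 11 mm below this point to 9 mm above. Beneath it a steel flange, 38 mm across, upper face 11 mm below this point, on which fingertips can press.
- stud (a joint): How far the stud is pushed in, m: 0 out, 0.013 hard stop. Its spring pushes out: 3 N at 0, 10 N at 0.013. Its cross pin (26 mm long, 5 thick, at right angles to the wing) is clear of the plate from 0.012; hold that all the way round. In the detent and let go it stays at about 0.009. If the pin misses the slot, the stud stops on the plate at about 0.0015.
- stud_turn (a joint): Angle of the stud in the cover, rad, clockwise from above; starts within +-0.35. At 0 the wing lies along the cover's x (green mark) and the pin along the logger's y. The pin drops in when within about 0.1 of the slot's true angle: press lightly and turn to find it. It locks about 1.57 clockwise of that, near the red marks; let go 1.4 past the slot's angle, the spring draws it into the detent.
- screwdriver: Yellow-handled screwdriver, 220 mm, lying at the front of the desk; bystander. Origin under its middle.
- hex_key: Dark hex key, 79 x 32 x 8 mm; bystander. Origin under its middle.
- battery: Green and white round cell, 15 mm thick, 50 mm long; bystander. Origin under its middle.
- tape_roll: Roll of tan tape, 104 mm across, 25 mm high; bystander. Origin under its middle.

How it is judged (in metres and radians):
On the way:
1. the cover lies in the opening, slid fully home to within 1.5 mm, the stud still out (x of cover in the frame of logger between -0.0015 and 0.002 m and y of cover in the frame of logger between -0.0035 and 0.0035 m and z of cover in the frame of logger between 0.046 and 0.0497 m and angle between the x axis of cover and the x axis of logger, either way round below 0.06 rad and value of joint stud below 0.003 m), for 0.2 s.
At the end, for the whole second after the job is handed in: The cover lies flat in the opening, fully home (1.5 mm along, 3.5 mm across, 1.7 mm high, 0.06 rad); the stud is turned past 0.75 rad and, let go, sits locked in the detent at 7.5 to 10.5 mm in; all at rest (x of cover in the frame of logger between -0.0015 and 0.002 m and y of cover in the frame of logger between -0.0035 and 0.0035 m and z of cover in the frame of logger between 0.046 and 0.0497 m and angle between the x axis of cover and the x axis of logger, either way round below 0.06 rad and value of joint stud_turn between 0.75 and 2.35 rad and value of joint stud between 0.0075 and 0.0105 m and linear speed of cover below 0.01 m/s); the robot touches nothing.
It fails at once if the cover or its stud is forced: more than 40 N between cover (with stud) and logger (contact force between cover and logger above 40 N).
It fails at once if a bystander is moved by more than 20 mm (distance of any of screwdriver, hex_key, battery, tape_roll from where it was at the start of the episode above 0.02 m).
It also fails if it takes over 72 s, if anything falls off the work surface, if the arm or the gripper's body presses on something with over 40 N, if the wrist force passes 120 N, or if a joint passes its speed limit or range.

ROBOT

A 7-joint arm with a two-finger parallel gripper is mounted at the origin on a cart in front of the work surface, level with it; the furniture and walls round the work are solid. World frame = base frame: x ahead of the robot, y to its left, z up, the work surface at z = 0. Lengths are in mm, angles in rad, forces in N, time in s.
With the tool pointing down it reaches from about 350 to 900 mm from the base axis. Payload 7.2 kg.
Tool frame: the origin (TCP) lies on the centre line of the jaws, within the pads' length; the fingertips stand 11 mm ahead of it and the grasp point (between the pads) lies 8 mm behind it; z points along the fingers, y is the line along which they close (so a half turn about z gives the same grasp; the last joint's range is limited). The gripper opens to 85 mm and grips with 20 to 120 N. Pads are 22 mm wide; open, the fingers measure 114 mm over their backs; the gripper's body (76 mm by 85 mm) begins 54 mm behind the grasp point. The pads swing forward as they close: fully open they stand 13 mm farther back than shut.
Start: joints at [-0.068, 0.411, -0.013, 1.596, 0.006, 1.134, -0.082], TCP at [625.003, -0.011, 242.297] pointing down, gripper open.
Joint ranges: [-2.95, 2.95], [-0.29, 1.99], [-1.47, 1.44], [0.14, 2.54], [-1.03, 4.17], [0.13, 1.85], [-2.86, 2.86]. Speed limits (rad/s): [2.39, 2.39, 3.01, 3.01, 3.14, 3.14, 3.14].

INTERFACE

Orientations are given as a unit quaternion [x, y, z, w].
In Python, from rig import telemetry, eyes, arm gives the robot as it stands. The module is installed in compiled form; this text tells all that it offers.
- The arm moves only by the tool apply_moves, never from a script. Its arguments are lists of equal length, an entry for each row: "grip": the closure, from -1 (fully open) to 1 (shut); "linear": the shift along the world's x, y, z in units of 40 mm (1.0 is 40 mm), a list of three; "twist": the turn, a rotation vector about the world's x, y, z in units of 6 degrees (1.0 is 6 degrees), a list of three. A call has 1 to 5 rows; each row shifts and turns the commanded pose from where the row before left it; what a row does not reach is not made up. A row lasts 1/12 s, in which the tool goes at most 41.7 mm and 7.16 degrees, less where a joint would pass 70% of its speed; a pose out of reach is approached as far as the arm can. A call is refused whole if a number of a shift passes 1 or a number of a turn 1, either way. A call with a gripper value outside its range is refused whole. The fingers move at their own pace and stop on an object; "squeeze" is the grip in N (left out, the last holds). Time passes only in rows, so rows that do not move let the fingers close. It gives the time, the measured TCP pose, the force, the opening and the grip force at its end, in the units of the state.
- telemetry.sense(): the state, without advancing time (a new reading comes with each control period).
- eyes.read_camera(name): name is "scene" or "side" or "wrist"; returns the picture (384x512x3 uint8, red, green, blue); there is no depth.
- eyes.get_calibration(name): a dict with "camera_matrix" (3x3 intrinsics, pixels), "dist_coeffs" ([k1, k2, p1, p2, k3] as OpenCV has them; the pictures are not rectified), "rvec" (rotation vector, rad) and "tvec" (3), from world to camera coordinates, as OpenCV has them. Camera axes: x right, y down, z forward; pixel columns grow to the right and rows downward; lengths in mm; the calibration is good to about 2 mm. A picture is of the moment at which its call begins: read the wrist's pose just before it. get_calibration takes no time and is no camera call; for the wrist camera it gives the pose at the moment of the call.
- arm.finish_job(): hands the job in; it is judged then, once.
Trained networks look in the newest picture that a camera, given by its name, has taken for a name from the list of things; names that differ only in an ending like _2 or _b are one class to them, and where a whole thing is asked for, a point or a joint stands for the part that bears it (a point fixed in the world has none). Each returns a list of dicts, best first, with "confidence" (0 to 1); they miss things now and then, are a little off and sometimes report something else, mostly with a low value. They report only what shows in the picture. A call takes as long as a camera call.
- eyes.find_in(camera, query): "rect" ([left, top, right, bottom] in pixels, round what is visible of it).
- eyes.cut_out(camera, query): "mask" (384x512 bool, what is visible of it) and "rect" ([left, top, right, bottom] in pixels, round what is visible of it).
- eyes.mark_of(camera, query): "point" ([column, row] in pixels: a listed point, or the origin of a listed thing).
The state is a dict: "t": time; "q": joint angles; "qd": joint speeds; "joint_torque": joint torques, N m; "tool_pos": TCP position; "tool_rot": TCP orientation; "ft_force": force on the tool from outside, world axes, zero at the start; "moment": the same for the moment, N m; "opening": finger opening in mm; "finger_force": force on a finger pad.
Only numpy, scipy, OpenCV 4.12 (cv2) and the standard library are available. Lean on these libraries where they do the work, as an engineer would, in place of code of your own. Each camera call takes 0.05 s, during which the arm holds its last target. There are 200 camera calls.

## Working session

There is one attempt and no reset: what is moved stays moved. The work goes in short steps, Python scripts to look and compute and a tool call to move; the robot and the scene stay as the last step left them, time stands still between calls to the robot, and variables do not carry over. Pictures are saved under pics/ and viewed, at most 10 in all, crops included, and the job is handed in when it is done.

Besides the shell and the picture viewer there is one more tool, called after "Request:" by a JSON object that holds its "op" and its "data", one argument or row to a line. apply_moves: Moves the arm, as the interface text tells. Its arguments: {"type":"object","properties":{"grip":{"type":"array"},"linear":{"type":"array"},"twist":{"type":"array"},"squeeze":{"type":"number"}},"required":["grip","linear","twist"]}

```bash
mkdir -p pics; cat > h.py <<'E'
import numpy as np, cv2
from rig import telemetry, eyes, arm
def cal(c):
    d=eyes.get_calibration(c); K=np.array(d["camera_matrix"],float); D=np.array(d["dist_coeffs"],float)
    R=cv2.Rodrigues(np.array(d["rvec"],float))[0]; t=np.array(d["tvec"],float).ravel(); return K,D,R,t
def toz(c,px,z):
    K,D,R,t=cal(c); n=cv2.undistortPoints(np.array(px,float).reshape(-1,1,2),K,D).reshape(-1,2)
    r=np.c_[n,np.ones(len(n))]@R; o=-R.T@t; return o+r*((z-o[2])/r[:,2])[:,None]
def proj(c,P):
    K,D,R,t=cal(c); return cv2.projectPoints(np.array(P,float).reshape(-1,1,3),cv2.Rodrigues(R)[0],t,K,D)[0].reshape(-1,2)
def tri(obs):
    A=np.zeros((3,3));b=np.zeros(3)
    for c,px in obs:
        o=-cal(c)[2].T@cal(c)[3]; p=toz(c,[px],0)[0]; d=(p-o)/np.linalg.norm(p-o); M=np.eye(3)-np.outer(d,d);A+=M;b+=M@o
    return np.linalg.solve(A,b)
def save(img,n): cv2.imwrite("pics/"+n,img[:,:,::-1])
E
python3 - <<'E'
from h import *
print(telemetry.sense())
ims=[eyes.read_camera(c) for c in("scene","side","wrist")]
for c in("scene","side","wrist"):
    for q in ["cover_grip","stud_grip","tongues","cover","logger","cover_home","slot"]:
        r=eyes.mark_of(c,q)
        print(c,q,[(np.round(x["point"],1).tolist(),round(x["confidence"],2)) for x in r[:2]])
save(cv2.resize(np.hstack(ims[:2]),(1024,384))[:, :], "a.png")
save(cv2.resize(ims[0],(800,600)),"s.png");save(cv2.resize(ims[1],(800,600)),"d.png");save(ims[2],"w.png")
for c in("scene","side","wrist"):
    K,D,R,t=cal(c);print(c,K[0,0],(-R.T@t).round(),R[2].round(2))
E
```

```text
{'t': 0.0, 'q': array([-0.06817696,  0.41193319, -0.01271645,  1.59704515,  0.00561294,
        1.13429664, -0.08217554]), 'qd': array([ 1.29002172e-05,  6.91050149e-04, -4.15874220e-04, -8.73377385e-04,
       -2.49853736e-04, -5.84986689e-04, -8.70943260e-05]), 'joint_torque': array([-1.18789325e-03, -6.00636005e+01,  6.81361444e-01, -2.99419034e+01,
        1.37590774e-02,  1.04116063e-02,  2.51732433e-05]), 'tool_pos': array([ 6.24521041e+02, -5.62634531e-02,  2.41431843e+02]), 'tool_rot': array([ 7.07093956e-01,  7.07119126e-01, -6.25210662e-04, -5.35670097e-04]), 'ft_force': array([-0.18243688,  0.08090658, -0.56793768]), 'moment': array([ 0.00199472,  0.00979335, -0.04545439]), 'finger_force': 0.0, 'opening': 85.18098828859522}
scene cover_grip [([316.8, 179.3], 0.85)]
scene stud_grip [([340.7, 183.0], 0.76)]
scene tongues [([302.3, 182.4], 0.73), ([323.1, 190.8], 0.6)]
scene cover [([322.3, 192.5], 0.77)]
scene logger [([252.4, 224.4], 0.58), ([213.0, 171.6], 0.43)]
scene cover_home [([253.3, 205.0], 0.62), ([253.5, 225.2], 0.47)]
scene slot [([273.0, 208.6], 0.66)]
side cover_grip [([276.3, 258.3], 0.58)]
side stud_grip [([247.7, 262.0], 0.56)]
side tongues [([299.9, 260.2], 0.77)]
side cover [([273.7, 271.1], 0.66), ([276.1, 258.5], 0.26)]
side logger [([244.9, 203.0], 0.82)]
side cover_home [([244.9, 188.3], 0.87)]
side slot [([229.1, 195.7], 0.83)]
wrist cover_grip [([111.6, 119.4], 0.78)]
wrist stud_grip [([44.3, 107.5], 0.67)]
wrist tongues [([164.7, 125.0], 0.85)]
wrist cover [([115.7, 111.6], 0.71)]
wrist logger []
wrist cover_home []
wrist slot []
scene 376.2468592820012 [102. 784. 540.] [ 0.51 -0.66 -0.56]
side 362.14625595910127 [ 190. -378.  595.] [ 0.37  0.7  -0.61]
wrist 307.1621164738447 [625.  66. 374.] [-0.   -0.27 -0.96]
```

View pics/s.png

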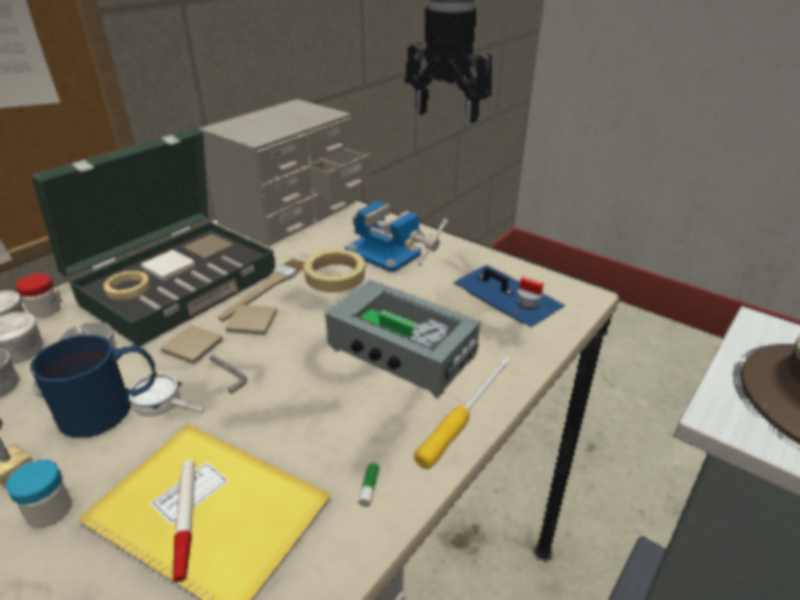

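View pics/d.png

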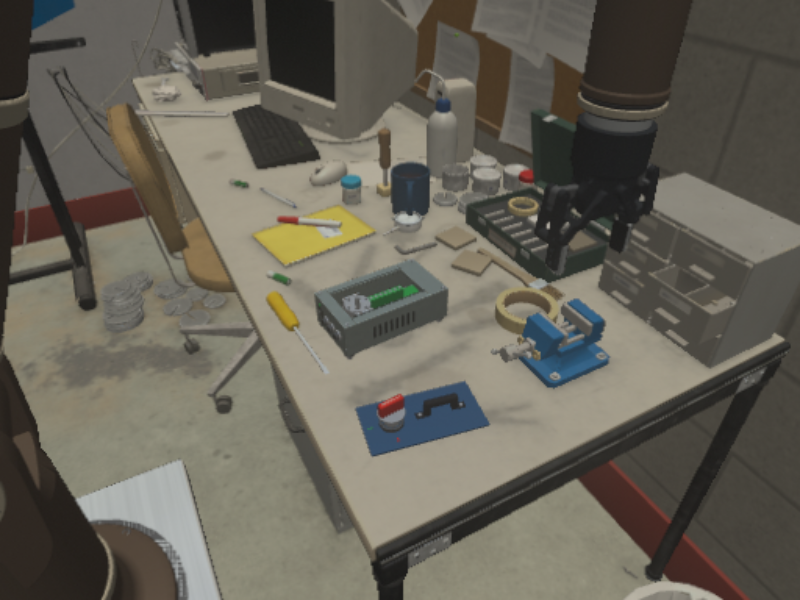

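The scene view shows the logger around (400,335) and the cover at (510,293), with the stud at its right end. In the side view the logger is at (380,305), the cover at (422,417) and the stud at (390,410). The gripper is clear of everything.

```bash
python3 - <<'E'
from h import *
m={}
for c in("scene","side","wrist"):
    eyes.read_camera(c)
    for q in ["cover_grip","stud_grip","tongues","cover","logger","cover_home","slot","screwdriver","tape_roll"]:
        if c=="wrist" and q in("logger","cover_home","slot","screwdriver","tape_roll"):continue
        r=eyes.mark_of(c,q)
        if r: m[c,q]=r[0]["point"]
for c,q in m:
  z={"cover_grip":35,"stud_grip":50,"tongues":4.5,"cover":0,"screwdriver":0,"tape_roll":0,"logger":5,"cover_home":53,"slot":57}[q]
  print(c,q,toz(c,[m[c,q]],z)[0].round(1))
for q in ["cover_grip","stud_grip","tongues","cover","logger","cover_home","slot"]:
  print(q,tri([(c,m[c,q]) for c in("scene","side","wrist") if (c,q) in m]).round(1))
a=cv2.imread("pics/s.png");b=cv2.imread("pics/d.png")
im=np.hstack([cv2.resize(a[265:405,310:500],(400,295),interpolation=3),cv2.resize(b[250:370,300:462],(400,295),interpolation=3)])
w=cv2.imread("pics/w.png");
out=np.zeros((600,800,3),np.uint8);out[:295]=im;out[300:600,:400]=cv2.resize(w,(400,300))
cv2.imwrite("pics/c.png",out)
E
```

```text
scene cover_grip [469.6  70.3  35. ]
scene stud_grip [404.8  60.1  50. ]
scene tongues [513.9  59.6   4.5]
scene cover [452.1  68.4   0. ]
scene logger [497.7 280.3   5. ]
scene cover_home [516.1 266.   53. ]
scene slot [459.2 265.5  57. ]
scene screwdriver [356.  319.1   0. ]
scene tape_roll [715.8 177.8   0. ]
side cover_grip [461.8  50.4  35. ]
side stud_grip [398.2  71.6  50. ]
side tongues [522.3  52.2   4.5]
side cover [459.1  59.3   0. ]
side logger [500.9 280.    5. ]
side cover_home [508.8 271.9  53. ]
side slot [454.6 273.2  57. ]
side screwdriver [367.8 297.8   0. ]
side tape_roll [712.5 174.6   0. ]
wrist stud_grip [409.1  68.9  50. ]
wrist tongues [515.4  48.7   4.5]
wrist cover [457.6  60.8   0. ]
cover_grip [471.2  59.6  25.6]
stud_grip [402.5  68.7  50.9]
tongues [518.2  51.1   3.1]
cover [457.3  61.1  -3.5]
logger [499.5 279.5   4.7]
cover_home [510.2 270.5  55.9]
slot [454.6 270.1  60.5]
```

View pics/c.png

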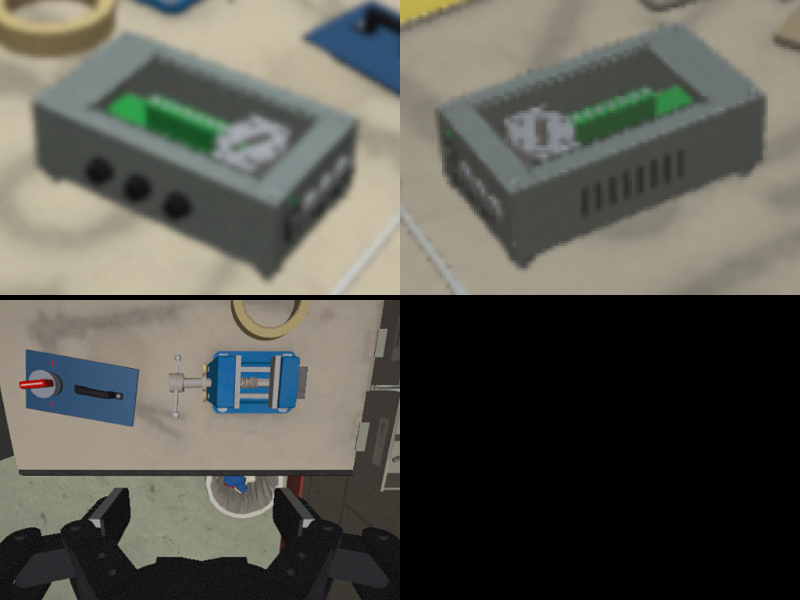

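The crop shows the socket row on the logger's near short face and the wider deck strip at the far end, so the logger's +x points away from the robot. The strike plate at the near end has its slot askew. The cover's stud is also at the near end. Next I'll look at the cover from above with the wrist camera.

Request:
{"op": "apply_moves", "data": {
  "grip": [-1,-1,-1,-1,-1],
  "linear": [
    [-0.286,0.104,0],
    [-0.286,0.104,0],
    [-0.286,0.104,0],
    [-0.286,0.104,0],
    [-0.286,0.104,0]
  ],
  "twist": [
    [0,0,0.97],
    [0,0,0.97],
    [0,0,0.97],
    [0,0,0.97],
    [0,0,0.97]
  ],
  "squeeze": 20
}}

```text
t: 2.87
tool_pos: [567.3, 21.0, 242.3]
tool_rot: [0.505, 0.863, -0.0, 0.0]
ft_force: [-0.2, 0.4, -0.1]
opening: 85.2
finger_force: 0.0
```

Request:
{"op": "apply_moves", "data": {
  "grip": [-1,-1,-1,-1,-1],
  "linear": [
    [-0.286,0.104,0],
    [-0.286,0.104,0],
    [-0.286,0.104,0],
    [-0.286,0.104,0],
    [-0.286,0.104,0]
  ],
  "twist": [
    [0,0,0.97],
    [0,0,0.97],
    [0,0,0.97],
    [0,0,0.97],
    [0,0,0.97]
  ]
}}

```text
t: 3.28
tool_pos: [510.1, 41.7, 242.4]
tool_rot: [0.272, 0.962, 0.0, 0.0]
ft_force: [-0.4, 0.5, 0.4]
opening: 85.4
finger_force: 0.0
```

Request:
{"op": "apply_moves", "data": {
  "grip": [-1,-1,-1,-1,-1],
  "linear": [
    [-0.286,0.104,0],
    [-0.286,0.104,0],
    [-0.286,0.104,0],
    [-0.286,0.104,0],
    [0,0,0]
  ],
  "twist": [
    [0,0,0.97],
    [0,0,0.97],
    [0,0,0.97],
    [0,0,0.97],
    [0,0,0]
  ]
}}

```text
t: 3.7
tool_pos: [463.2, 59.0, 242.5]
tool_rot: [0.071, 0.997, -0.0, -0.0]
ft_force: [0.0, 0.5, -0.3]
opening: 85.3
finger_force: 0.0
```

```bash
cat >> h.py <<'E'
def pose():
    from scipy.spatial.transform import Rotation as Ro
    s=telemetry.sense(); M=Ro.from_quat(s["tool_rot"]).as_matrix()
    # yaw: tool x relative to world +y (start=0); tilt from down
    print("t %.2f"%s["t"],"tcp",s["tool_pos"].round(1),"yaw %.4f"%np.arctan2(-M[0,0],M[1,0]),"toolz",M[:,2].round(4),"F",s["ft_force"].round(1),"M",s["moment"].round(2),"open %.1f ff %.1f"%(s["opening"],s["finger_force"]),"q7 %.2f"%s["q"][6])
def fitrect(c,mask,z):
    cn=max(cv2.findContours(mask.astype(np.uint8),0,2)[0],key=cv2.contourArea).reshape(-1,2)
    return cv2.minAreaRect(toz(c,cn,z)[:,:2].astype(np.float32))
E
python3 - <<'E'
from h import *
pose(); im=eyes.read_camera("wrist"); save(im,"w2.png")
for q in ["cover_grip","stud_grip","tongues","cover"]:
  r=eyes.mark_of("wrist",q)
  z={"cover_grip":35,"stud_grip":50,"tongues":4.5,"cover":0}[q]
  for x in r[:1]: print(q,np.round(x["point"],1),round(x["confidence"],2),toz("wrist",[x["point"]],z)[0].round(1))
for q in ["cover","cover_grip","stud_grip"]:
  r=eyes.cut_out("wrist",q); print(q,r[0]["rect"],r[0]["confidence"])
  for z in (16,40,59): print(z,fitrect("wrist",r[0]["mask"],z))
E
```

```text
t 3.70 tcp [463.2  59.  242.5] yaw 1.4280 toolz [-5.e-04 -0.e+00 -1.e+00] F [ 0.   0.5 -0.3] M [-0.02 -0.   -0.03] open 85.3 ff 0.0 q7 1.14
cover_grip [262.1 173.2] 0.78 [469.   61.9  35. ]
stud_grip [260.6 123.1] 0.92 [413.9  68.2  50. ]
tongues [256.8 207. ] 0.59 [517.7  48.2   4.5]
cover [260.5 159.1] 0.78 [458.7  61.9   0. ]
cover [225.0, 80.8, 299.7, 224.2] 0.74
16 ((449.68450927734375, 61.017791748046875), (83.5879898071289, 161.1065673828125), 79.72909545898438)
40 ((446.2839660644531, 61.44332504272461), (77.98151397705078, 150.30075073242188), 79.72909545898438)
59 ((443.59185791015625, 61.780189514160156), (73.54305267333984, 141.74609375), 79.72909545898438)
cover_grip [220.6, 80.8, 303.3, 222.2] 0.8
16 ((450.1998596191406, 60.27300262451172), (84.77075958251953, 161.6388702392578), 79.64269256591797)
40 ((446.7572937011719, 60.75041198730469), (79.08416748046875, 150.79586791992188), 79.64277648925781)
59 ((444.03192138671875, 61.128257751464844), (74.582275390625, 142.21176147460938), 79.64275360107422)
stud_grip [244.1, 102.9, 279.0, 140.3] 0.81
16 ((409.6820983886719, 68.76509094238281), (37.34325408935547, 37.990089416503906), 36.68221664428711)
40 ((408.950439453125, 68.67463684082031), (34.83800506591797, 35.44144821166992), 36.68229675292969)
59 ((408.37109375, 68.60301971435547), (32.85468292236328, 33.42380142211914), 36.68218994140625)
```

View pics/w2.png

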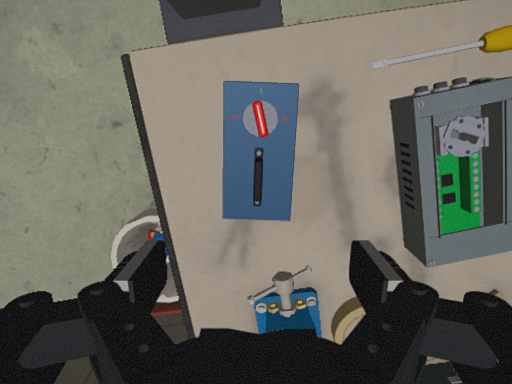

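The wrist view shows the whole cover plate at (224–299, 81–220), with the handle at (258,177) and the wing at (260,119). The fitted plate size is 161 x 83.6 mm against 162 x 84, which agrees. The cover yaw is about -0.18. Next I'll look at the logger from above.

Request:
{"op": "apply_moves", "data": {
  "grip": [-1,-1,-1,-1,-1],
  "linear": [
    [0.1,0.95,0],
    [0.1,0.95,0],
    [0.1,0.95,0],
    [0.1,0.95,0],
    [0.1,0.95,0]
  ],
  "twist": [
    [0,0,0.3],
    [0,0,0.3],
    [0,0,0.3],
    [0,0,0.3],
    [0,0,0.3]
  ]
}}

```text
t: 4.52
tool_pos: [485.1, 249.9, 242.3]
tool_rot: [-0.004, 1.0, 0.0, 0.0]
ft_force: [0.7, 0.1, 0.9]
opening: 85.0
finger_force: 0.0
```

Request:
{"op": "apply_moves", "data": {
  "grip": [-1,-1],
  "linear": [
    [0,0,0],
    [0,0,0]
  ],
  "twist": [
    [0,0,0],
    [0,0,0]
  ]
}}

```text
t: 4.68
tool_pos: [484.4, 250.8, 241.7]
tool_rot: [-0.006, 1.0, 0.0, -0.001]
ft_force: [0.0, -1.3, -0.8]
opening: 85.4
finger_force: 0.0
```

```bash
python3 - <<'E'
from h import *
pose(); im=eyes.read_camera("wrist"); save(im,"w3.png")
for q,z in [("logger",5),("cover_home",53),("slot",57)]:
  r=eyes.mark_of("wrist",q)
  for x in r[:1]: print(q,np.round(x["point"],1),round(x["confidence"],2),toz("wrist",[x["point"]],z)[0].round(1))
r=eyes.cut_out("wrist","logger"); print(r[0]["rect"],r[0]["confidence"])
for z in (60,65,70): print(z,fitrect("wrist",r[0]["mask"],z))
np.save("lm.npy",r[0]["mask"])
for c in("scene","side"):
  eyes.read_camera(c)
  r=eyes.cut_out(c,"logger"); np.save("lm_%s.npy"%c,r[0]["mask"]); print(r[0]["rect"])
E
cp pics/w3.png pics/w3v.png
```

```text
t 4.68 tcp [484.4 250.8 241.7] yaw 1.5828 toolz [-1.2e-03  9.0e-04 -1.0e+00] F [ 0.  -1.3 -0.8] M [-0.03 -0.03 -0.03] open 85.4 ff 0.0 q7 0.89
logger [278.6 179.1] 0.8 [500.8 272.5   5. ]
cover_home [278.8 190. ] 0.85 [502.3 269.   53. ]
slot [279.5 144.9] 0.89 [453.6 268.1  57. ]
[225.3, 91.1, 340.1, 272.0] 0.84
60 ((495.70184326171875, 273.470947265625), (197.59446716308594, 113.84111785888672), 3.882049083709717)
65 ((494.46356201171875, 273.028564453125), (194.44659423828125, 112.02751922607422), 3.8820464611053467)
70 ((493.2251892089844, 272.5861511230469), (191.29876708984375, 110.21391296386719), 3.8820459842681885)
[211.3, 180.2, 305.8, 254.0]
[199.0, 165.0, 287.3, 228.7]
```

View pics/w3v.png

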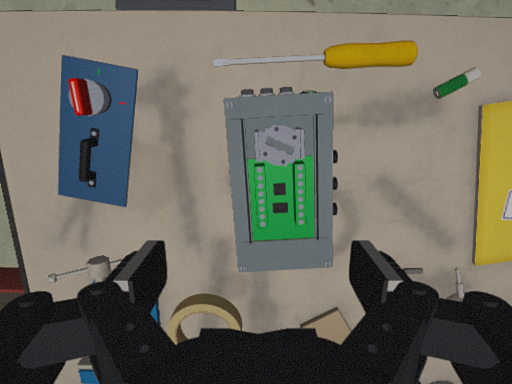

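The logger deck is at (225–333, 93–270). Its sockets are at the top (near) edge, and the slot plate at (280,145) has its slot askew. I'll enlarge this for corner measurements.

```bash
python3 - <<'E'
import cv2
a=cv2.imread("pics/w3.png")[84:279,214:346]
cv2.imwrite("pics/z.png",cv2.resize(a,None,fx=3,fy=3,interpolation=3))
E
```

```text
(no output)
```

View pics/z.png

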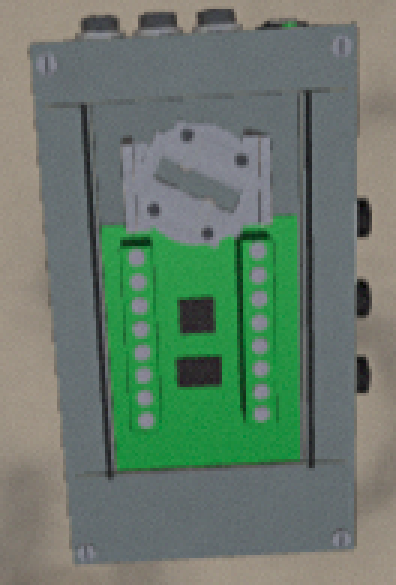

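The enlarged view shows the deck corners at about (28,42), (358,23), (74,563) and (356,549). The opening corners are at about (84,103), (307,91), (110,474) and (311,463), and the slot runs from (157,165) to (238,205).

```bash
cat > fit.py <<'E'
from h import *
from scipy.optimize import least_squares
px=np.array([(28,42),(358,23),(74,563),(356,549),(84,103),(308,91),(110,474),(312,463)],float)
px=(px+.5)/3-.5+[214,84]
# image left = world -y = logger -y
P=np.array([(-97,-52),(-97,52),(88,-52),(88,52),(-77,-33.5),(-77,33.5),(52,-33.5),(52,33.5)],float)
def W(p,Q,z=None):
    c,s=np.cos(p[2]),np.sin(p[2]); return np.c_[Q@np.array([[c,s],[-s,c]])+p[:2],np.full(len(Q),p[3] if z is None else z)]
f=lambda p:np.r_[(proj("wrist",W(p,P))-px).ravel(),(p[3]-65)/10]
r=least_squares(f,[500,270,0,65],x_scale=[1,1,.01,1])
print("fit",r.x.round(3)); print(f(r.x)[:-1].reshape(-1,2).round(1).tolist())
c,s=np.cos(r.x[2]),np.sin(r.x[2])
print("slot xy",W(r.x,np.array([[-48.,0]])))
sl=toz("wrist",(np.array([(157,165),(238,205)],float)+.5)/3-.5+[214,84],r.x[3]-8)
d=sl[1]-sl[0];print("slot mid",sl.mean(0).round(1),"len",np.linalg.norm(d),"angle rel logger y, ccw",np.arctan2(d[1],d[0])-np.pi/2-r.x[2])
for cam in("scene","side"):
    m=np.load("lm_%s.npy"%cam); box=[proj(cam,W(r.x,P[:4]))]
    ys,xs=np.where(m); q=np.vstack([box[0],proj(cam,W(r.x,P[:4],r.x[3]-60))])
    print(cam,"mask",xs.min(),xs.max(),ys.min(),ys.max(),"pred",q.min(0).round(1),q.max(0).round(1))
    for z in(60,65,70): 
        q=proj(cam,W([*r.x[:3],z],P[:4])); print(z,q.round(1).tolist())
E
python3 fit.py
```

```text
fit [5.01000e+02 2.72002e+02 6.80000e-02 7.10420e+01]
[[0.0, -0.3], [0.2, -0.7], [-0.3, 1.1], [0.1, 0.6], [2.4, -0.2], [-2.4, -0.4], [2.3, -0.1], [-2.4, 0.1]]
slot xy [[453.10981428 268.75201016  71.04246538]]
slot mid [453.4 268.7  63. ] len 30.547949907077093 angle rel logger y, ccw -0.5128160684493658
scene mask 210 306 180 253 pred [208.8 176.2] [308.5 252.4]
60 [[308.1, 207.1], [282.9, 233.8], [237.9, 180.1], [209.1, 201.7]]
65 [[308.3, 205.2], [283.0, 231.8], [237.8, 178.3], [209.0, 199.8]]
70 [[308.5, 203.3], [283.1, 229.9], [237.8, 176.5], [208.8, 197.9]]
side mask 202 286 166 228 pred [201.  164.5] [287.5 229.4]
60 [[220.9, 213.6], [201.4, 190.3], [287.3, 187.5], [264.6, 168.0]]
65 [[220.8, 211.9], [201.2, 188.7], [287.4, 185.9], [264.6, 166.4]]
70 [[220.6, 210.2], [201.0, 187.1], [287.5, 184.3], [264.6, 164.9]]
```

```bash
python3 - <<'E'
exec(open("fit.py").read().split("print(\"fit\"")[0])
for prior in(100,5):
  f=lambda p:np.r_[(proj("wrist",W(p,P))-px)[:4].ravel(),(proj("wrist",W(p,P))-px)[4:,1],(p[3]-65)/prior]
  r=least_squares(f,[500,270,0,65],x_scale=[1,1,.01,1]);print(r.x.round(3),f(r.x).round(1))
E
```

```text
[5.01322e+02 2.72117e+02 6.80000e-02 6.93990e+01] [ 0.3  0.2 -0.1 -0.3 -0.1  0.6 -0.2  0.2  0.1 -0.1 -0.4 -0.3  0. ]
[5.01371e+02 2.72139e+02 6.80000e-02 6.91160e+01] [ 0.4  0.2 -0.2 -0.2 -0.   0.5 -0.2  0.1  0.2 -0.  -0.5 -0.3  0.8]
```

Request:
{"op": "apply_moves", "data": {
  "grip": [-1,-1,-1,-1,-1],
  "linear": [
    [-0.08,-0.96,0],
    [-0.08,-0.96,0],
    [-0.08,-0.96,-0.4],
    [-0.08,-0.96,-0.8],
    [-0.08,-0.96,-0.8]
  ],
  "twist": [
    [0,0,-0.61],
    [0,0,-0.61],
    [0,0,-0.61],
    [0,0,0],
    [0,0,0]
  ]
}}

```text
t: 5.55
tool_pos: [470.3, 67.2, 173.5]
tool_rot: [0.092, 0.996, 0.0, 0.002]
ft_force: [0.2, 0.5, 0.4]
opening: 85.7
finger_force: 0.0
```

Request:
{"op": "apply_moves", "data": {
  "grip": [-1,-1],
  "linear": [
    [0,0,-0.7],
    [0,0,0]
  ],
  "twist": [
    [0,0,0],
    [0,0,0]
  ]
}}

```text
t: 5.72
tool_pos: [467.0, 66.1, 141.3]
tool_rot: [0.094, 0.996, -0.001, -0.003]
ft_force: [-0.2, 0.6, -0.1]
opening: 85.3
finger_force: 0.0
```

```bash
python3 - <<'E'
from h import *
pose(); im=eyes.read_camera("wrist"); save(im,"w4.png")
for q,z in [("cover_grip",35),("stud_grip",50),("cover",0)]:
  r=eyes.mark_of("wrist",q)
  for x in r[:1]: print(q,np.round(x["point"],1),round(x["confidence"],2),toz("wrist",[x["point"]],z)[0].round(1))
r=eyes.cut_out("wrist","cover"); print(r[0]["rect"],fitrect("wrist",r[0]["mask"],16))
E
```

```text
t 5.72 tcp [467.   66.1 141.3] yaw 1.3832 toolz [-0.0067 -0.0018 -1.    ] F [-0.2  0.6 -0.1] M [0.05 0.05 0.02] open 85.3 ff 0.0 q7 1.02
cover_grip [249.2 196.3] 0.73 [470.3  61.9  35. ]
stud_grip [248.7 122.9] 0.81 [413.2  73.8  50. ]
cover [252.7 171.2] 0.55 [459.1  67.8   0. ]
[197.7, 68.2, 303.2, 256.6] ((454.0752258300781, 66.0315933227539), (85.86383056640625, 164.36849975585938), 80.19750213623047)
```

View pics/w4.png

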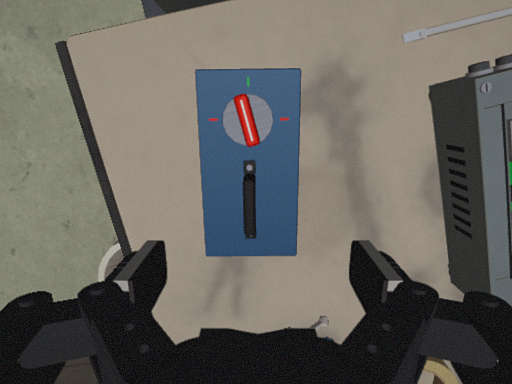

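The plate sits squarely in view at (197–303, 69–256), with the handle at (249,200) and the wing leaning at (247,120). The arm may still have been settling, so I'll re-measure with the calibration read just before the picture.

Request:
{"op": "apply_moves", "data": {
  "grip": [-1,-1,-1],
  "linear": [
    [0,0,0],
    [0,0,0],
    [0,0,0]
  ],
  "twist": [
    [0,0,0],
    [0,0,0],
    [0,0,0]
  ]
}}

```text
t: 6.22
tool_pos: [470.3, 69.7, 145.8]
tool_rot: [0.091, 0.996, 0.0, 0.001]
ft_force: [0.3, 0.2, -0.4]
opening: 85.3
finger_force: 0.0
```

```bash
cat > cov.py <<'E'
from h import *
pose(); C=cal("wrist"); im=eyes.read_camera("wrist"); 
import h; h.cal=lambda c:C
for q,z in [("cover_grip",35),("stud_grip",50),("cover",0),("tongues",4.5)]:
  r=eyes.mark_of("wrist",q)
  for x in r[:1]: print(q,np.round(x["point"],1),round(x["confidence"],2),toz("wrist",[x["point"]],z)[0].round(1))
r=eyes.cut_out("wrist","cover"); print(r[0]["rect"],fitrect("wrist",r[0]["mask"],16))
hs=cv2.cvtColor(im,cv2.COLOR_RGB2HSV)
red=((hs[...,0]<8)|(hs[...,0]>172))&(hs[...,1]>150)&(hs[...,2]>90); b=np.zeros_like(red);b[60:170,180:320]=1
print("wing",fitrect("wrist",red&b,55)); pose()
E
python3 cov.py
```

```text
t 6.22 tcp [470.3  69.7 145.8] yaw 1.3883 toolz [ 1.3e-03  2.0e-04 -1.0e+00] F [ 0.3  0.2 -0.4] M [-0.01 -0.03  0.01] open 85.3 ff 0.0 q7 1.02
cover_grip [245.6 190.6] 0.65 [466.1  59.9  35. ]
stud_grip [243.6 116.6] 0.98 [407.9  70.3  50. ]
cover [247.9 168.9] 0.7 [455.2  62.8   0. ]
tongues [245.5 231.8] 0.95 [513.9  49.4   4.5]
[192.0, 67.3, 297.6, 252.4] ((447.47442626953125, 61.802001953125), (84.42781829833984, 160.47999572753906), 79.98223114013672)
wing ((406.6440124511719, 68.82381439208984), (35.646663665771484, 9.549459457397461), 4.9238057136535645)
t 6.52 tcp [469.9  69.2 145.1] yaw 1.3876 toolz [ 0.  0. -1.] F [ 0.5 -0.3  0.1] M [-0.04 -0.03 -0.06] open 85.5 ff 0.0 q7 1.02
```

```bash
cat > fit2.py <<'E'
import h
from h import *
from scipy.spatial.transform import Rotation as Ro
s=telemetry.sense(); K,D,R,t=cal("wrist")
M=Ro.from_quat(s["tool_rot"]).as_matrix(); Rct=R@M; tct=R@s["tool_pos"]+t   # tool->cam
z=np.array([-1.2e-3,9e-4,-1.]); z/=np.linalg.norm(z); y=1.5828
x=np.array([-np.sin(y),np.cos(y),0]); x-=z*(x@z); x/=np.linalg.norm(x); M3=np.c_[x,np.cross(z,x),z]; p3=np.array([484.4,250.8,241.7])
R3=Rct@M3.T; t3=tct-R3@p3; C=(K,D,R3,t3); h.cal=lambda c:C
src=open("fit.py").read().split("print(\"fit\"")[0].replace("from h import *","")
exec(src)
f=lambda p:np.r_[(proj("wrist",W(p,P))-px)[:4].ravel(),(proj("wrist",W(p,P))-px)[4:,1],(p[3]-66)/10]
r=least_squares(f,[500,270,0,65],x_scale=[1,1,.01,1]);print(r.x.round(3),f(r.x).round(1))
print("slot",toz("wrist",(np.array([(157,165),(238,205)],float)+.5)/3-.5+[214,84],r.x[3]-8).mean(0), W(r.x,np.array([[-48.,0]])))
print(toz("wrist",[[278.8,190.0]],r.x[3]-12),toz("wrist",[[279.5,144.9]],r.x[3]-8))
E
python3 fit2.py
```

```text
[5.00380e+02 2.75673e+02 7.30000e-02 6.84850e+01] [ 0.4  0.2 -0.2 -0.2 -0.1  0.7 -0.2  0.1  0.1 -0.1 -0.5 -0.3  0.2]
slot [452.68914685 272.15988846  60.48476989] [[452.50738455 272.18349923  68.48476989]]
[[500.52208589 273.11191267  56.48476989]] [[452.21753762 272.06554693  60.48476989]]
```

Request:
{"op": "apply_moves", "data": {
  "grip": [-1,-1,-1,-1,-1],
  "linear": [
    [0.075,0.9,0.48],
    [0.075,0.9,0.48],
    [0.075,0.9,0.48],
    [0.075,0.9,0.48],
    [0.075,0.9,0.48]
  ],
  "twist": [
    [0,0,0.37],
    [0,0,0.37],
    [0,0,0.37],
    [0,0,0.37],
    [0,0,0.37]
  ]
}}

```text
t: 6.93
tool_pos: [484.7, 250.7, 242.2]
tool_rot: [-0.006, 1.0, 0.0, 0.0]
ft_force: [0.8, -0.0, 0.7]
opening: 85.5
finger_force: 0.0
```

Request:
{"op": "apply_moves", "data": {
  "grip": [-1,-1,-1,-1,-1],
  "linear": [
    [0,0,0],
    [0,0,0],
    [0,0,0],
    [0,0,0],
    [0,0,0]
  ],
  "twist": [
    [0,0,0],
    [0,0,0],
    [0,0,0],
    [0,0,0],
    [0,0,0]
  ]
}}

```text
t: 7.35
tool_pos: [484.9, 247.5, 240.3]
tool_rot: [-0.004, 1.0, -0.001, -0.001]
ft_force: [-0.1, 0.1, 0.2]
opening: 85.7
finger_force: 0.0
```

```bash
cat > fit3.py <<'E'
import h
from h import *
pose(); C=cal("wrist"); im=eyes.read_camera("wrist"); h.cal=lambda c:C; save(im,"w5.png")
src=open("fit.py").read().split("f=lambda")[0].replace("from h import *",""); exec(src)
slp=(np.array([(157,165),(238,205)],float)+.5)/3-.5+[214,84]
a=cv2.cvtColor(cv2.imread("pics/w3.png"),cv2.COLOR_BGR2GRAY); b=cv2.cvtColor(im,cv2.COLOR_RGB2GRAY)
al=np.vstack([px,slp]).astype(np.float32).reshape(-1,1,2)
n,st,e=cv2.calcOpticalFlowPyrLK(a,b,al,None,winSize=(17,17),maxLevel=3); n=n.reshape(-1,2)
print((n-al.reshape(-1,2)).round(1).tolist(),st.ravel(),e.ravel().round(1))
px=n[:8].astype(float)
f=lambda p:np.r_[(proj("wrist",W(p,P))-px)[:4].ravel(),(proj("wrist",W(p,P))-px)[4:,1],(p[3]-66)/10]
r=least_squares(f,[500,270,0,65],x_scale=[1,1,.01,1],loss="soft_l1");print(r.x.round(3),f(r.x).round(1))
sl=toz("wrist",n[8:],r.x[3]-8); d=sl[1]-sl[0]
print("slot",sl.mean(0),W(r.x,np.array([[-48.,0]])),"cw angle vs logger y",np.pi/2+r.x[2]-np.arctan2(d[1],d[0]))
for q,dz in [("cover_home",12),("slot",8)]:
  x=eyes.mark_of("wrist",q)[0]; print(q,x["confidence"],toz("wrist",[x["point"]],r.x[3]-dz))
pose()
E
python3 fit3.py
```

```text
t 7.35 tcp [484.9 247.5 240.3] yaw 1.5790 toolz [-0.0011 -0.0013 -1.    ] F [-0.1  0.1  0.2] M [ 0.02 -0.01  0.  ] open 85.7 ff 0.0 q7 0.89
[[3.5999999046325684, -0.6000000238418579], [3.9000000953674316, -0.8999999761581421], [3.5999999046325684, 0.4000000059604645], [3.9000000953674316, -0.0], [3.5999999046325684, -0.6000000238418579], [3.9000000953674316, -0.699999988079071], [3.5999999046325684, 0.20000000298023224], [4.0, -0.10000000149011612], [3.5, -0.4000000059604645], [3.799999952316284, -0.4000000059604645]] [1 1 1 1 1 1 1 1 1 1] [2.9 1.9 2.8 1.5 3.1 2.7 3.3 2.2 3.4 3.2]
[5.00201e+02 2.75627e+02 7.20000e-02 6.84780e+01] [ 0.2  0.2  0.  -0.2 -0.1  0.5 -0.1  0.2  0.2 -0.1 -0.6 -0.3  0.2]
slot [452.52033608 272.18020103  60.47807365] [[452.32629893 272.16720813  68.47807365]] cw angle vs logger y 0.5119342713280512
cover_home 0.74 [[448.49955529  89.38384238  56.47807365]]
slot 0.7 [[457.17297237 266.59691338  60.47807365]]
t 7.50 tcp [485.  248.2 240.7] yaw 1.5798 toolz [-5.e-04 -5.e-04 -1.e+00] F [-1.   0.7 -0.1] M [-0.   -0.01 -0.01] open 85.2 ff 0.0 q7 0.89
```

Request:
{"op": "apply_moves", "data": {
  "grip": [-1,-1,-1,-1,-1],
  "linear": [
    [-0.096,-0.946,0],
    [-0.096,-0.946,-0.3],
    [-0.096,-0.946,-0.3],
    [-0.096,-0.946,-0.3],
    [-0.096,-0.946,-0.3]
  ],
  "twist": [
    [0,0,-0.35],
    [0,0,-0.35],
    [0,0,-0.35],
    [0,0,-0.35],
    [0,0,-0.35]
  ]
}}

```text
t: 7.92
tool_pos: [465.2, 57.9, 192.7]
tool_rot: [0.087, 0.996, -0.0, 0.0]
ft_force: [0.5, -0.0, -0.8]
opening: 85.6
finger_force: 0.0
```

Request:
{"op": "apply_moves", "data": {
  "grip": [-1,-1,-1,-1,-1],
  "linear": [
    [0,0,-0.85],
    [0,0,-0.85],
    [0,0,-0.85],
    [0,0,-0.85],
    [0,0,0]
  ],
  "twist": [
    [0,0,0],
    [0,0,0],
    [0,0,0],
    [0,0,0],
    [0,0,0]
  ]
}}

```text
t: 8.33
tool_pos: [461.8, 58.8, 52.0]
tool_rot: [0.087, 0.996, -0.001, -0.005]
ft_force: [-0.8, 0.6, 0.2]
opening: 85.3
finger_force: 0.0
```

Request:
{"op": "apply_moves", "data": {
  "grip": [-1,-1,-1,-1],
  "linear": [
    [0,0,0],
    [0,0,0],
    [0,0,0],
    [0,0,0]
  ],
  "twist": [
    [0,0,0],
    [0,0,0],
    [0,0,0],
    [0,0,0]
  ]
}}

```text
t: 8.67
tool_pos: [467.2, 60.2, 59.1]
tool_rot: [0.086, 0.996, 0.0, 0.002]
ft_force: [1.1, 0.3, 0.4]
opening: 85.2
finger_force: 0.0
```

```bash
python3 cov.py
```

```text
t 8.67 tcp [467.2  60.2  59.1] yaw 1.3979 toolz [ 3.7e-03  4.0e-04 -1.0e+00] F [1.1 0.3 0.4] M [0.02 0.05 0.05] open 85.2 ff 0.0 q7 0.98
cover_grip [256.6 234.1] 0.64 [466.   59.2  35. ]
stud_grip [256.4 125.3] 0.96 [407.9  69.3  50. ]
cover [258.5 196.2] 0.57 [454.9  62.3   0. ]
tongues [257.  282.9] 0.6 [514.5  50.9   4.5]
[179.2, 44.2, 338.6, 313.9] ((447.5473937988281, 61.454734802246094), (83.60567474365234, 160.93345642089844), 79.8529052734375)
wing ((406.66156005859375, 68.79273223876953), (36.086387634277344, 9.593932151794434), 4.679071426391602)
t 8.97 tcp [465.9  60.   57.6] yaw 1.3979 toolz [ 8.e-04  1.e-04 -1.e+00] F [0.7 0.7 0.1] M [-0.03 -0.   -0.01] open 85.1 ff 0.0 q7 0.98
```

Request:
{"op": "apply_moves", "data": {
  "grip": [-1,-1,-1,-1,-1],
  "linear": [
    [0,-0.03,-0.2],
    [0,0,-0.2],
    [0,0,-0.17],
    [0,0,-0.1],
    [0,0,0]
  ],
  "twist": [
    [0,0,0],
    [0,0,0],
    [0,0,0],
    [0,0,0],
    [0,0,0]
  ]
}}

```text
t: 9.38
tool_pos: [464.8, 58.7, 28.8]
tool_rot: [0.086, 0.996, -0.0, -0.001]
ft_force: [-0.2, -0.5, 0.4]
opening: 85.6
finger_force: 0.0
```

Request:
{"op": "apply_moves", "data": {
  "grip": [0,0.6,1,1,1],
  "linear": [
    [0,0,0],
    [0,0,0],
    [0,0,0],
    [0,0,0],
    [0,0,0]
  ],
  "twist": [
    [0,0,0],
    [0,0,0],
    [0,0,0],
    [0,0,0],
    [0,0,0]
  ],
  "squeeze": 60
}}

```text
t: 9.8
tool_pos: [465.9, 58.8, 30.5]
tool_rot: [0.086, 0.996, 0.0, 0.0]
ft_force: [-0.6, -0.0, -1.4]
opening: 25.8
finger_force: 0.0
```

Request:
{"op": "apply_moves", "data": {
  "grip": [1,1,1,1,1],
  "linear": [
    [0,0,0],
    [0,0,0],
    [0,0,0],
    [0,0,0],
    [0,0,0]
  ],
  "twist": [
    [0,0,0],
    [0,0,0],
    [0,0,0],
    [0,0,0],
    [0,0,0]
  ]
}}

```text
t: 10.22
tool_pos: [465.9, 58.8, 30.6]
tool_rot: [0.086, 0.996, 0.0, 0.0]
ft_force: [-1.5, -0.3, 5.0]
opening: 8.8
finger_force: 58.7
```

```bash
python3 cov.py
```

```text
t 10.22 tcp [465.9  58.8  30.6] yaw 1.3978 toolz [ 4.e-04  0.e+00 -1.e+00] F [-1.5 -0.3  5. ] M [ 0.02  0.31 -0.07] open 8.8 ff 58.7 q7 0.96
cover_grip [257.8 259.4] 0.72 [465.1  58.4  35. ]
stud_grip [261.5 131.2] 0.92 [407.6  69.7  50. ]
cover [259.7 210. ] 0.59 [453.4  61.5   0. ]
tongues [257.6 310.3] 0.7 [514.   49.8   4.5]
[167.9, 33.6, 358.3, 335.4] ((444.23236083984375, 61.992469787597656), (83.65751647949219, 153.4322967529297), 79.8779525756836)
wing ((405.2385559082031, 68.53555297851562), (33.307090759277344, 9.686483383178711), 4.682731628417969)
t 10.52 tcp [465.9  58.8  30.6] yaw 1.3979 toolz [ 4.e-04  0.e+00 -1.e+00] F [-1.5 -0.1  5.5] M [-0.02  0.28 -0.08] open 8.7 ff 58.7 q7 0.96
```

Request:
{"op": "apply_moves", "data": {
  "grip": [1,1,1,1,1],
  "linear": [
    [0,0,0.3],
    [0,0,0.6],
    [0,0,0.7],
    [0,0,0.7],
    [0,0,0.5]
  ],
  "twist": [
    [0,0,0],
    [0,0,0],
    [0,0,0],
    [0,0,0],
    [0,0,0]
  ]
}}

```text
t: 10.93
tool_pos: [465.9, 58.9, 144.1]
tool_rot: [0.086, 0.996, 0.0, 0.0]
ft_force: [0.4, 0.2, -2.7]
opening: 9.0
finger_force: 58.8
```

Request:
{"op": "apply_moves", "data": {
  "grip": [1,1,1,1,1],
  "linear": [
    [0.087,0.5425,0],
    [0.087,0.5425,0],
    [0.087,0.5425,0],
    [0.087,0.5425,0],
    [0.087,0.5425,0]
  ],
  "twist": [
    [0,0,0.234],
    [0,0,0.234],
    [0,0,0.234],
    [0,0,0.234],
    [0,0,0.234]
  ]
}}

```text
t: 11.35
tool_pos: [482.9, 168.0, 142.0]
tool_rot: [0.025, 1.0, -0.0, -0.0]
ft_force: [-0.7, 0.0, -1.2]
opening: 8.6
finger_force: 58.9
```

Request:
{"op": "apply_moves", "data": {
  "grip": [1,1,1,1,1],
  "linear": [
    [0.087,0.5425,0],
    [0.087,0.5425,0],
    [0.087,0.5425,0],
    [0.087,0.5425,0],
    [0.087,0.5425,0]
  ],
  "twist": [
    [0,0,0.234],
    [0,0,0.234],
    [0,0,0.234],
    [0,0,0.234],
    [0,0,0.234]
  ]
}}

```text
t: 11.77
tool_pos: [500.2, 276.6, 141.7]
tool_rot: [-0.037, 0.999, -0.0, -0.0]
ft_force: [0.4, -0.7, -2.7]
opening: 8.6
finger_force: 58.9
```

Request:
{"op": "apply_moves", "data": {
  "grip": [1,1,1,1,1],
  "linear": [
    [0,0,0],
    [0,0,0],
    [0,0,0],
    [0,0,0],
    [0,0,0]
  ],
  "twist": [
    [0,0,0],
    [0,0,0],
    [0,0,0],
    [0,0,0],
    [0,0,0]
  ]
}}

```text
t: 12.18
tool_pos: [500.6, 274.5, 142.2]
tool_rot: [-0.035, 0.999, -0.0, -0.0]
ft_force: [-0.0, 0.0, -2.0]
opening: 8.7
finger_force: 58.9
```

```bash
python3 - <<'E'
from h import *
pose(); C=cal("wrist"); im=eyes.read_camera("wrist"); z=telemetry.sense()["tool_pos"][2]
import h; o=h.cal; h.cal=lambda c:C if c=="wrist" else o(c)
zc=z-30.6
for q,dz in [("cover_grip",35),("stud_grip",50)]:
  r=eyes.mark_of("wrist",q); print(q,r[0]["confidence"],toz("wrist",[r[0]["point"]],zc+dz).round(1))
r=eyes.cut_out("wrist","cover"); print(fitrect("wrist",r[0]["mask"],zc+16))
a=eyes.read_camera("scene");b=eyes.read_camera("side")
o=np.zeros((300,800,3),np.uint8);o[:,:400]=cv2.resize(a[150:270,170:330],(400,300),interpolation=3);o[:,400:]=cv2.resize(b[100:250,150:350],(400,300),interpolation=3);save(o,"h.png")
for c in("scene","side"):
  eyes.read_camera(c)
  for q in("cover_grip","stud_grip","tongues"):
    r=eyes.mark_of(c,q)
    if r: print(c,q,r[0]["confidence"],toz(c,[r[0]["point"]],zc+{"cover_grip":35,"stud_grip":50,"tongues":4.5}[q]).round(1))
pose()
E
```

```text
t 12.18 tcp [500.6 274.5 142.2] yaw 1.6415 toolz [-1.e-04 -8.e-04 -1.e+00] F [-0.  0. -2.] M [-0.04  0.02  0.01] open 8.7 ff 58.9 q7 0.86
cover_grip 0.95 [[499.9 273.5 146.7]]
stud_grip 0.78 [[441.2 270.5 161.7]]
((479.01495361328125, 272.3511962890625), (153.78663635253906, 83.33623504638672), 3.9980721473693848)Traceback (most recent call last):
  File "<stdin>", line 14, in <module>
  File "h.py", line 7, in toz
    K,D,R,t=cal(c); n=cv2.undistortPoints(np.array(px,float).reshape(-1,1,2),K,D).reshape(-1,2)
            ~~~^^^
  File "<stdin>", line 3, in <lambda>
TypeError: 'numpy.ndarray' object is not callable
```

View pics/h.png

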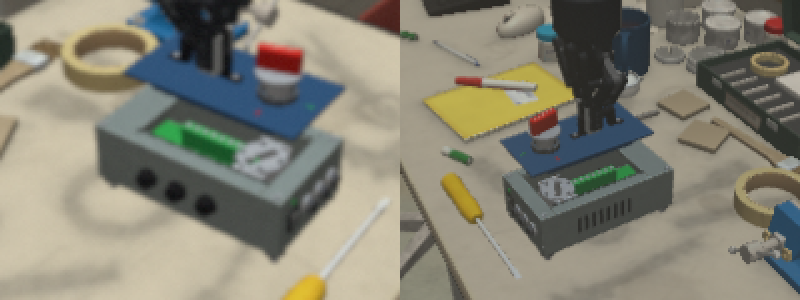

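The cover is held level about 40 mm above the opening, aligned with the logger, with the red stud over the slot end. The measured offsets agree with the plan, so I'll lower it.

Request:
{"op": "apply_moves", "data": {
  "grip": [1,1,1,1,1],
  "linear": [
    [0,0.02,-0.25],
    [0,0,-0.25],
    [0,0,-0.25],
    [0,0,-0.25],
    [0,0,0]
  ],
  "twist": [
    [0,0,0.01],
    [0,0,0],
    [0,0,0],
    [0,0,0],
    [0,0,0]
  ]
}}

```text
t: 13.0
tool_pos: [499.1, 275.6, 99.3]
tool_rot: [-0.037, 0.999, -0.001, -0.002]
ft_force: [0.3, -0.2, -3.2]
opening: 8.5
finger_force: 58.9
```

Request:
{"op": "apply_moves", "data": {
  "grip": [1,1,1,1],
  "linear": [
    [0,0,0],
    [0,0,0],
    [0,0,0],
    [0,0,0]
  ],
  "twist": [
    [0,0,0],
    [0,0,0],
    [0,0,0],
    [0,0,0]
  ]
}}

```text
t: 13.33
tool_pos: [500.9, 276.8, 102.8]
tool_rot: [-0.037, 0.999, 0.0, 0.0]
ft_force: [-0.1, 1.0, -1.2]
opening: 8.8
finger_force: 58.9
```

Request:
{"op": "apply_moves", "data": {
  "grip": [1,1,1,1,1],
  "linear": [
    [0,0,-0.05],
    [0,0,-0.05],
    [0,0,-0.05],
    [0,0,0],
    [0,0,0]
  ],
  "twist": [
    [0,0,0],
    [0,0,0],
    [0,0,0],
    [0,0,0],
    [0,0,0]
  ]
}}

```text
t: 13.75
tool_pos: [500.4, 276.5, 96.1]
tool_rot: [-0.037, 0.999, -0.0, -0.0]
ft_force: [0.7, 0.4, -1.7]
opening: 8.6
finger_force: 58.9
```

Request:
{"op": "apply_moves", "data": {
  "grip": [1,1,1,1,1],
  "linear": [
    [0,-0.02,-0.05],
    [0,0,-0.05],
    [0,0,0],
    [0,0,0],
    [0,0,0]
  ],
  "twist": [
    [0,0,0],
    [0,0,0],
    [0,0,0],
    [0,0,0],
    [0,0,0]
  ]
}}

```text
t: 14.17
tool_pos: [500.5, 275.8, 92.3]
tool_rot: [-0.037, 0.999, 0.0, -0.0]
ft_force: [0.2, -0.3, -1.8]
opening: 8.8
finger_force: 58.9
```

Request:
{"op": "apply_moves", "data": {
  "grip": [1,1,1,1,1],
  "linear": [
    [0,0,-0.025],
    [0,0,-0.025],
    [0,0,-0.025],
    [0,0,0],
    [0,0,0]
  ],
  "twist": [
    [0,0,0],
    [0,0,0],
    [0,0,0],
    [0,0,0],
    [0,0,0]
  ]
}}

```text
t: 14.58
tool_pos: [500.5, 275.8, 89.2]
tool_rot: [-0.037, 0.999, -0.0, -0.0]
ft_force: [-0.8, 0.7, -2.3]
opening: 8.6
finger_force: 58.9
```

Request:
{"op": "apply_moves", "data": {
  "grip": [1,1,1,1],
  "linear": [
    [0,0,-0.02],
    [0,0,-0.02],
    [0,0,0],
    [0,0,0]
  ],
  "twist": [
    [0,0,0],
    [0,0,0],
    [0,0,0],
    [0,0,0]
  ]
}}

```text
t: 14.92
tool_pos: [500.6, 275.9, 88.3]
tool_rot: [-0.037, 0.999, 0.0, 0.0]
ft_force: [-1.3, -1.2, 4.3]
opening: 8.8
finger_force: 59.9
```

Request:
{"op": "apply_moves", "data": {
  "grip": [1,1,1],
  "linear": [
    [0,0,-0.02],
    [0,0,0],
    [0,0,0]
  ],
  "twist": [
    [0,0,0],
    [0,0,0],
    [0,0,0]
  ]
}}

```text
t: 15.17
tool_pos: [500.6, 275.9, 88.2]
tool_rot: [-0.037, 0.999, -0.0, 0.0]
ft_force: [-3.8, -3.5, 12.8]
opening: 8.4
finger_force: 60.9
```

Request:
{"op": "apply_moves", "data": {
  "grip": [1,1,1],
  "linear": [
    [0,0,-0.02],
    [0,0,0],
    [0,0,0]
  ],
  "twist": [
    [0,0,0],
    [0,0,0],
    [0,0,0]
  ]
}}

```text
t: 15.42
tool_pos: [500.6, 275.9, 88.2]
tool_rot: [-0.037, 0.999, -0.0, 0.001]
ft_force: [-6.6, -4.1, 21.0]
opening: 8.3
finger_force: 61.9
```

Request:
{"op": "apply_moves", "data": {
  "grip": [1,1,1,1],
  "linear": [
    [0,0,0.04],
    [0.05,0.0036,0],
    [0,0,0],
    [0,0,0]
  ],
  "twist": [
    [0,0,0],
    [0,0,0],
    [0,0,0],
    [0,0,0]
  ]
}}

```text
t: 15.75
tool_pos: [502.4, 276.2, 88.3]
tool_rot: [-0.037, 0.999, 0.0, -0.0]
ft_force: [-3.6, -0.9, 9.4]
opening: 8.4
finger_force: 60.4
```

Request:
{"op": "apply_moves", "data": {
  "grip": [1,1,1,1,1],
  "linear": [
    [0.04,0.003,0],
    [0.04,0.003,0],
    [0.04,0.003,0],
    [0,0,0],
    [0,0,0]
  ],
  "twist": [
    [0,0,0],
    [0,0,0],
    [0,0,0],
    [0,0,0],
    [0,0,0]
  ]
}}

```text
t: 16.17
tool_pos: [506.9, 277.0, 88.2]
tool_rot: [-0.037, 0.999, 0.0, -0.0]
ft_force: [-3.8, -0.7, 9.0]
opening: 8.3
finger_force: 60.4
```

Request:
{"op": "apply_moves", "data": {
  "grip": [1,1,1,1,1],
  "linear": [
    [0.03,0.002,0],
    [0.03,0.002,0],
    [0.03,0.002,0],
    [0,0,0],
    [0,0,0]
  ],
  "twist": [
    [0,0,0],
    [0,0,0],
    [0,0,0],
    [0,0,0],
    [0,0,0]
  ]
}}

```text
t: 16.58
tool_pos: [510.4, 277.4, 88.2]
tool_rot: [-0.037, 0.999, 0.0, -0.0]
ft_force: [-5.8, -0.6, 9.5]
opening: 8.7
finger_force: 60.4
```

Request:
{"op": "apply_moves", "data": {
  "grip": [1,1,1],
  "linear": [
    [0.03,0.002,0],
    [0,0,0],
    [0,0,0]
  ],
  "twist": [
    [0,0,0],
    [0,0,0],
    [0,0,0]
  ]
}}

```text
t: 16.83
tool_pos: [511.5, 277.4, 88.2]
tool_rot: [-0.037, 0.999, 0.0, -0.0]
ft_force: [-5.9, -0.1, 10.5]
opening: 8.8
finger_force: 60.5
```

Request:
{"op": "apply_moves", "data": {
  "grip": [1,1,1],
  "linear": [
    [0.03,0.002,0],
    [0,0,0],
    [0,0,0]
  ],
  "twist": [
    [0,0,0],
    [0,0,0],
    [0,0,0]
  ]
}}

```text
t: 17.08
tool_pos: [512.4, 277.5, 88.2]
tool_rot: [-0.037, 0.999, 0.0, -0.001]
ft_force: [-7.4, -0.6, 10.2]
opening: 8.1
finger_force: 60.6
```

Request:
{"op": "apply_moves", "data": {
  "grip": [1,1,1],
  "linear": [
    [0.03,0.002,0],
    [0,0,0],
    [0,0,0]
  ],
  "twist": [
    [0,0,0],
    [0,0,0],
    [0,0,0]
  ]
}}

```text
t: 17.33
tool_pos: [512.4, 277.5, 88.2]
tool_rot: [-0.037, 0.999, -0.0, -0.002]
ft_force: [-10.0, -1.1, 14.5]
opening: 8.6
finger_force: 61.0
```

Request:
{"op": "apply_moves", "data": {
  "grip": [1,1,1],
  "linear": [
    [0.03,0.002,0],
    [0,0,0],
    [0,0,0]
  ],
  "twist": [
    [0,0,0],
    [0,0,0],
    [0,0,0]
  ]
}}

```text
t: 17.58
tool_pos: [512.5, 277.5, 88.2]
tool_rot: [-0.037, 0.999, -0.0, -0.003]
ft_force: [-14.8, -2.0, 17.6]
opening: 8.6
finger_force: 61.5
```

Request:
{"op": "apply_moves", "data": {
  "grip": [1,1,0.5,-0.5,-1],
  "linear": [
    [-0.04,-0.002,0.02],
    [0,0,0],
    [0,0,0],
    [0,0,0],
    [0,0,0]
  ],
  "twist": [
    [0,0,0],
    [0,0,0],
    [0,0,0],
    [0,0,0],
    [0,0,0]
  ]
}}

```text
t: 18.0
tool_pos: [514.8, 276.6, 88.3]
tool_rot: [-0.036, 0.999, 0.0, 0.0]
ft_force: [0.3, 0.8, 0.8]
opening: 44.2
finger_force: 0.0
```

Request:
{"op": "apply_moves", "data": {
  "grip": [-1,-1,-1,-1,-1],
  "linear": [
    [0,0,0],
    [0,0,0],
    [0,0,0.4],
    [0,0,0.5],
    [0,0,0.5]
  ],
  "twist": [
    [0,0,0],
    [0,0,0],
    [0,0,0],
    [0,0,0],
    [0,0,0]
  ]
}}

```text
t: 18.42
tool_pos: [513.9, 276.5, 144.6]
tool_rot: [-0.037, 0.999, -0.0, -0.001]
ft_force: [0.0, -0.0, 0.8]
opening: 85.5
finger_force: 0.0
```

Request:
{"op": "apply_moves", "data": {
  "grip": [-1,-1,-1,-1,-1],
  "linear": [
    [0,0,0.5],
    [0,0,0],
    [0,0,0],
    [0,0,0],
    [0,0,0]
  ],
  "twist": [
    [0,0,0],
    [0,0,0],
    [0,0,0],
    [0,0,0],
    [0,0,0]
  ]
}}

```text
t: 18.83
tool_pos: [513.6, 276.3, 163.4]
tool_rot: [-0.037, 0.999, -0.0, -0.001]
ft_force: [-0.6, -0.3, 0.5]
opening: 85.5
finger_force: 0.0
```

```bash
cat > cov2.py <<'E'
import h
from h import *
pose(); C=cal("wrist"); im=eyes.read_camera("wrist"); h.cal=lambda c:C; save(im,"w6.png")
zc=57.6
for q,dz in [("cover_grip",35),("stud_grip",50),("cover",0)]:
  r=eyes.mark_of("wrist",q)
  if r: print(q,r[0]["confidence"],toz("wrist",[r[0]["point"]],zc+dz).round(1))
r=eyes.cut_out("wrist","cover"); print(r[0]["rect"],fitrect("wrist",r[0]["mask"],zc+16))
hs=cv2.cvtColor(im,cv2.COLOR_RGB2HSV)
red=((hs[...,0]<8)|(hs[...,0]>172))&(hs[...,1]>150)&(hs[...,2]>90); red[:, :150]=0; red[:,370:]=0
rr=cv2.connectedComponentsWithStats(red.astype(np.uint8)); print(rr[2][1:][rr[2][1:,4]>15].tolist())
print("wing",fitrect("wrist",red,zc+55)); pose()
E
python3 cov2.py
```

```text
t 18.83 tcp [513.6 276.3 163.4] yaw 1.6441 toolz [-1.5e-03 -9.0e-04 -1.0e+00] F [-0.6 -0.3  0.5] M [-0.03 -0.03 -0.04] open 85.5 ff 0.0 q7 0.89
cover_grip 0.9 [[512.3 277.4  92.6]]
stud_grip 0.73 [[453.7 273.6 107.6]]
cover 0.76 [[498.9 280.1  57.6]]
[200.6, 60.2, 326.3, 275.4] ((493.8933410644531, 275.40625), (160.2000732421875, 84.9361343383789), 4.226632118225098)
[[245, 87, 30, 64, 837], [214, 117, 9, 2, 18], [296, 117, 10, 2, 20]]
wing ((452.3996887207031, 272.397216796875), (35.81633377075195, 9.409478187561035), 18.801185607910156)
t 19.08 tcp [513.9 276.7 163.9] yaw 1.6442 toolz [-9.e-04 -4.e-04 -1.e+00] F [0.4 0.8 1. ] M [-0.02  0.03 -0.01] open 85.2 ff 0.0 q7 0.89
```

View pics/w6.png

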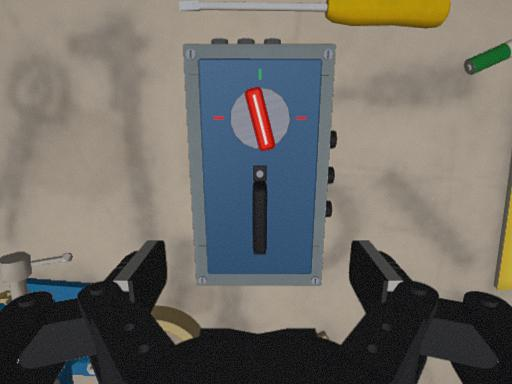

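The cover lies flush and centred on the deck, with margins of 10 and 13 mm as expected at home. The wing, at (259,119), leans about 0.255 counter-clockwise. I'll go over the stud.

Request:
{"op": "apply_moves", "data": {
  "grip": [-1,-1,-1,-1,-1],
  "linear": [
    [-0.307,-0.026,0],
    [-0.307,-0.026,0],
    [-0.307,-0.026,0],
    [-0.307,-0.026,0],
    [-0.307,-0.026,0]
  ],
  "twist": [
    [0,0,0.487],
    [0,0,0.487],
    [0,0,0.487],
    [0,0,0.487],
    [0,0,0.487]
  ]
}}

```text
t: 19.5
tool_pos: [452.1, 271.5, 164.2]
tool_rot: [-0.165, 0.986, -0.0, -0.0]
ft_force: [0.1, 0.3, 0.5]
opening: 85.3
finger_force: 0.0
```

Request:
{"op": "apply_moves", "data": {
  "grip": [-1,-1,-1,-1,-1],
  "linear": [
    [0,0,-0.3],
    [0,0,-0.3],
    [0,0,-0.25],
    [0,0,-0.1],
    [0,0,0]
  ],
  "twist": [
    [0,0,0],
    [0,0,0],
    [0,0,0],
    [0,0,0],
    [0,0,0]
  ]
}}

```text
t: 19.92
tool_pos: [452.3, 271.0, 124.5]
tool_rot: [-0.163, 0.987, -0.0, -0.001]
ft_force: [0.9, 0.3, 0.0]
opening: 85.7
finger_force: 0.0
```

Request:
{"op": "apply_moves", "data": {
  "grip": [-1,-1,-1,-1,-1],
  "linear": [
    [0,0,0],
    [0,0,0],
    [0,0,0],
    [0,0,0],
    [0,0,0]
  ],
  "twist": [
    [0,0,0],
    [0,0,0],
    [0,0,0],
    [0,0,0],
    [0,0,0]
  ]
}}

```text
t: 20.33
tool_pos: [452.9, 271.7, 126.8]
tool_rot: [-0.163, 0.987, 0.0, 0.0]
ft_force: [-0.0, -0.4, -0.3]
opening: 85.4
finger_force: 0.0
```

```bash
python3 cov2.py
```

```text
t 20.33 tcp [452.9 271.7 126.8] yaw 1.8990 toolz [ 6.e-04  3.e-04 -1.e+00] F [-0.  -0.4 -0.3] M [ 0.01 -0.01  0.01] open 85.4 ff 0.0 q7 1.04
cover_grip 0.85 [[514.  276.8  92.6]]
stud_grip 0.68 [[452.6 272.8 107.6]]
cover 0.68 [[500.5 279.6  57.6]]
[170.1, 140.8, 342.5, 345.6] ((486.90887451171875, 274.6556396484375), (149.15953063964844, 84.80168914794922), 4.395103931427002)
[[211, 205, 10, 4, 24], [251, 211, 19, 66, 953], [299, 226, 10, 5, 26]]
wing ((452.9243469238281, 272.5401306152344), (36.588783264160156, 9.116652488708496), 19.434017181396484)
t 20.58 tcp [452.8 271.6 126.6] yaw 1.8990 toolz [ 2.e-04  1.e-04 -1.e+00] F [ 0.7 -0.1 -0.3] M [ 0.04  0.07 -0.07] open 85.4 ff 0.0 q7 1.04
```

Request:
{"op": "apply_moves", "data": {
  "grip": [-1,-1,-1,-1,-1],
  "linear": [
    [0,0.022,-0.15],
    [0,0,-0.15],
    [0,0,-0.11],
    [0,0,0],
    [0,0,0]
  ],
  "twist": [
    [0,0,0.04],
    [0,0,0],
    [0,0,0],
    [0,0,0],
    [0,0,0]
  ]
}}

```text
t: 21.0
tool_pos: [452.4, 272.3, 109.5]
tool_rot: [-0.166, 0.986, -0.0, -0.001]
ft_force: [-0.3, -0.0, -0.2]
opening: 85.5
finger_force: 0.0
```

Request:
{"op": "apply_moves", "data": {
  "grip": [0,0.5,0.8,1,1],
  "linear": [
    [0,0,0],
    [0,0,0],
    [0,0,0],
    [0,0,0],
    [0,0,0]
  ],
  "twist": [
    [0,0,0],
    [0,0,0],
    [0,0,0],
    [0,0,0],
    [0,0,0]
  ],
  "squeeze": 40
}}

```text
t: 21.42
tool_pos: [452.8, 272.5, 110.2]
tool_rot: [-0.165, 0.986, 0.0, 0.0]
ft_force: [-0.1, -0.3, 0.5]
opening: 25.6
finger_force: 0.0
```

Request:
{"op": "apply_moves", "data": {
  "grip": [1,1,1,1,1],
  "linear": [
    [0,0,0],
    [0,0,0],
    [0,0,0],
    [0,0,0],
    [0,0,0]
  ],
  "twist": [
    [0,0,0],
    [0,0,0],
    [0,0,0],
    [0,0,0],
    [0,0,0]
  ]
}}

```text
t: 21.83
tool_pos: [452.7, 272.5, 110.2]
tool_rot: [-0.165, 0.986, 0.0, 0.0]
ft_force: [-1.6, -1.5, 2.4]
opening: 8.9
finger_force: 43.5
```

Request:
{"op": "apply_moves", "data": {
  "grip": [1,1,1,1,1],
  "linear": [
    [0,0,0],
    [0,0,0],
    [0,0,0],
    [0,0,0],
    [0,0,0]
  ],
  "twist": [
    [0,0,-0.8],
    [0,0,-0.8],
    [0,0,-0.8],
    [0,0,-0.8],
    [0,0,-0.8]
  ]
}}

```text
t: 22.25
tool_pos: [452.7, 272.4, 110.1]
tool_rot: [0.045, 0.999, -0.0, -0.0]
ft_force: [-1.9, -0.1, 2.6]
opening: 9.0
finger_force: 43.5
```

Request:
{"op": "apply_moves", "data": {
  "grip": [1,1,1,1,1],
  "linear": [
    [0,0,0],
    [0,0,0],
    [0,0,0],
    [0,0,0],
    [0,0,0]
  ],
  "twist": [
    [0,0,-0.8],
    [0,0,-0.8],
    [0,0,-0.8],
    [0,0,-0.8],
    [0,0,0]
  ]
}}

```text
t: 22.67
tool_pos: [452.7, 272.4, 110.2]
tool_rot: [0.211, 0.977, -0.0, 0.0]
ft_force: [-0.6, 0.0, 3.0]
opening: 8.9
finger_force: 43.5
```

Request:
{"op": "apply_moves", "data": {
  "grip": [1,1,1,1,1],
  "linear": [
    [0,0,0],
    [0,0,0],
    [0,0,-0.02],
    [0,0,-0.02],
    [0,0,0]
  ],
  "twist": [
    [0,0,0],
    [0,0,0],
    [0,0,0],
    [0,0,0],
    [0,0,0]
  ]
}}

```text
t: 23.08
tool_pos: [452.7, 272.4, 108.4]
tool_rot: [0.209, 0.978, 0.0, -0.0]
ft_force: [-1.8, -1.5, 3.8]
opening: 8.7
finger_force: 43.6
```

```bash
python3 -c "
from h import *;pose()"
```

```text
t 23.08 tcp [452.7 272.4 108.4] yaw 1.1500 toolz [-2.e-04  0.e+00 -1.e+00] F [-1.8 -1.5  3.8] M [-0.25  0.36 -0.03] open 8.7 ff 43.6 q7 0.37
```

Request:
{"op": "apply_moves", "data": {
  "grip": [1,1,1,1],
  "linear": [
    [0,0,-0.02],
    [0,0,-0.02],
    [0,0,0],
    [0,0,0]
  ],
  "twist": [
    [0,0,0],
    [0,0,0],
    [0,0,0],
    [0,0,0]
  ]
}}

```text
t: 23.42
tool_pos: [452.7, 272.4, 106.9]
tool_rot: [0.209, 0.978, -0.0, -0.0]
ft_force: [-1.8, -1.0, 4.7]
opening: 9.2
finger_force: 43.7
```

Request:
{"op": "apply_moves", "data": {
  "grip": [1,1,1,1],
  "linear": [
    [0,0,-0.02],
    [0,0,-0.02],
    [0,0,0],
    [0,0,0]
  ],
  "twist": [
    [0,0,0],
    [0,0,0],
    [0,0,0],
    [0,0,0]
  ]
}}

```text
t: 23.75
tool_pos: [452.7, 272.4, 105.3]
tool_rot: [0.209, 0.978, -0.0, 0.0]
ft_force: [-1.7, -0.8, 5.7]
opening: 9.3
finger_force: 44.0
```

Request:
{"op": "apply_moves", "data": {
  "grip": [1,1,1,1,1],
  "linear": [
    [0,0,-0.05],
    [0,0,-0.05],
    [0,0,-0.05],
    [0,0,0],
    [0,0,0]
  ],
  "twist": [
    [0,0,0],
    [0,0,0],
    [0,0,0],
    [0,0,0],
    [0,0,0]
  ]
}}

```text
t: 24.17
tool_pos: [452.7, 272.4, 99.5]
tool_rot: [0.209, 0.978, -0.0, 0.0]
ft_force: [-1.9, -2.2, 8.4]
opening: 8.9
finger_force: 44.3
```

Request:
{"op": "apply_moves", "data": {
  "grip": [1,1,1,1],
  "linear": [
    [0,0,-0.025],
    [0,0,-0.015],
    [0,0,0],
    [0,0,0]
  ],
  "twist": [
    [0,0,0],
    [0,0,0],
    [0,0,0],
    [0,0,0]
  ]
}}

```text
t: 24.5
tool_pos: [452.7, 272.4, 98.1]
tool_rot: [0.209, 0.978, -0.0, 0.0]
ft_force: [-3.2, -1.6, 9.8]
opening: 8.9
finger_force: 44.4
```

Request:
{"op": "apply_moves", "data": {
  "grip": [1,1,1],
  "linear": [
    [0,0,-0.015],
    [0,0,0],
    [0,0,0]
  ],
  "twist": [
    [0,0,0],
    [0,0,0],
    [0,0,0]
  ]
}}

```text
t: 24.75
tool_pos: [452.7, 272.4, 97.5]
tool_rot: [0.209, 0.978, -0.0, 0.0]
ft_force: [-3.4, -2.6, 10.8]
opening: 8.9
finger_force: 44.5
```

Request:
{"op": "apply_moves", "data": {
  "grip": [1,1,1],
  "linear": [
    [0,0,-0.03],
    [0,0,0],
    [0,0,0]
  ],
  "twist": [
    [0,0,0],
    [0,0,0],
    [0,0,0]
  ]
}}

```text
t: 25.0
tool_pos: [452.8, 272.5, 97.2]
tool_rot: [0.209, 0.978, 0.0, 0.0]
ft_force: [-6.4, -4.3, 18.5]
opening: 8.8
finger_force: 45.6
```

Request:
{"op": "apply_moves", "data": {
  "grip": [1,1,1,1,1],
  "linear": [
    [0,0,0],
    [0,0,0],
    [0,0,0],
    [0,0,0],
    [0,0,0]
  ],
  "twist": [
    [0,0,-0.4],
    [0,0,-0.6],
    [0,0,-0.6],
    [0,0,-0.6],
    [0,0,-0.6]
  ]
}}

```text
t: 25.42
tool_pos: [452.8, 272.5, 97.2]
tool_rot: [0.351, 0.936, 0.0, 0.0]
ft_force: [-4.7, -4.4, 18.3]
opening: 9.0
finger_force: 45.7
```

```bash
python3 -c "
from h import *;pose()"
```

```text
t 25.42 tcp [452.8 272.5  97.2] yaw 0.8530 toolz [ 6.e-04 -0.e+00 -1.e+00] F [-4.7 -4.4 18.3] M [-0.97  1.39  0.03] open 9.0 ff 45.7 q7 0.11
```

Request:
{"op": "apply_moves", "data": {
  "grip": [1,1,1,1,1],
  "linear": [
    [0,0,0],
    [0,0,0],
    [0,0,0],
    [0,0,0],
    [0,0,0]
  ],
  "twist": [
    [0,0,-0.7],
    [0,0,-0.7],
    [0,0,-0.7],
    [0,0,-0.7],
    [0,0,-0.7]
  ]
}}

```text
t: 25.83
tool_pos: [452.8, 272.4, 97.2]
tool_rot: [0.516, 0.856, 0.0, 0.0]
ft_force: [-5.8, -4.5, 19.5]
opening: 8.8
finger_force: 45.7
```

Request:
{"op": "apply_moves", "data": {
  "grip": [1,1,1,1,1],
  "linear": [
    [0,0,0],
    [0,0,0],
    [0,0,0],
    [0,0,0],
    [0,0,0]
  ],
  "twist": [
    [0,0,-0.7],
    [0,0,-0.7],
    [0,0,-0.7],
    [0,0,-0.7],
    [0,0,0]
  ]
}}

```text
t: 26.25
tool_pos: [452.7, 272.4, 97.2]
tool_rot: [0.636, 0.772, 0.0, 0.0]
ft_force: [-6.3, -4.8, 18.0]
opening: 9.2
finger_force: 45.7
```

```bash
python3 -c "
from h import *;pose()"
```

```text
t 26.25 tcp [452.7 272.4  97.2] yaw 0.1918 toolz [ 4.e-04  0.e+00 -1.e+00] F [-6.3 -4.8 18. ] M [-0.96  1.4   0.03] open 9.2 ff 45.7 q7 -0.46
```

Request:
{"op": "apply_moves", "data": {
  "grip": [1,1,1,1,1],
  "linear": [
    [0,0,0],
    [0,0,0],
    [0,0,0],
    [0,0,0],
    [0,0,0]
  ],
  "twist": [
    [0,0,-0.8],
    [0,0,-0.8],
    [0,0,-0.8],
    [0,0,-0.8],
    [0,0,0]
  ]
}}

```text
t: 26.67
tool_pos: [452.7, 272.4, 97.2]
tool_rot: [0.756, 0.654, 0.0, 0.0]
ft_force: [-5.6, -4.4, 19.3]
opening: 8.9
finger_force: 45.8
```

Request:
{"op": "apply_moves", "data": {
  "grip": [1,1,1,1,1],
  "linear": [
    [0,0,0],
    [0,0,0],
    [0,0,0],
    [0,0,0],
    [0,0,0]
  ],
  "twist": [
    [0,0,-0.5],
    [0,0,-0.5],
    [0,0,-0.4],
    [0,0,0],
    [0,0,0]
  ]
}}

```text
t: 27.08
tool_pos: [452.6, 272.4, 97.2]
tool_rot: [0.801, 0.599, 0.0, -0.0]
ft_force: [-6.6, -3.8, 19.3]
opening: 8.8
finger_force: 45.8
```

```bash
python3 -c "
from h import *;pose()"
```

```text
t 27.08 tcp [452.6 272.4  97.2] yaw -0.2856 toolz [ 1.e-04  1.e-04 -1.e+00] F [-6.6 -3.8 19.3] M [-0.9   1.53  0.01] open 8.8 ff 45.8 q7 -0.87
```

Request:
{"op": "apply_moves", "data": {
  "grip": [1,1,1,1,1],
  "linear": [
    [0,0,0],
    [0,0,0],
    [0,0,0],
    [0,0,0],
    [0,0,0]
  ],
  "twist": [
    [0,0,-0.3],
    [0,0,-0.3],
    [0,0,-0.2],
    [0,0,0],
    [0,0,0]
  ]
}}

```text
t: 27.5
tool_pos: [452.6, 272.4, 97.2]
tool_rot: [0.825, 0.565, 0.0, -0.0]
ft_force: [-6.1, -4.4, 19.1]
opening: 9.0
finger_force: 45.8
```

```bash
python3 -c "
from h import *;pose()"
```

```text
t 27.50 tcp [452.6 272.4  97.2] yaw -0.3693 toolz [ 1.e-04  2.e-04 -1.e+00] F [-6.1 -4.4 19.1] M [-0.9   1.5  -0.01] open 9.0 ff 45.8 q7 -0.95
```

Request:
{"op": "apply_moves", "data": {
  "grip": [1,1,1,1,1],
  "linear": [
    [0,0,0.03],
    [0,0,0.03],
    [0,0,0.03],
    [0,0,0],
    [0,0,0]
  ],
  "twist": [
    [0,0,0],
    [0,0,0],
    [0,0,0],
    [0,0,0],
    [0,0,0]
  ]
}}

```text
t: 27.92
tool_pos: [452.6, 272.4, 99.9]
tool_rot: [0.825, 0.565, -0.0, 0.0]
ft_force: [-3.6, -2.0, 8.7]
opening: 9.1
finger_force: 44.3
```

Request:
{"op": "apply_moves", "data": {
  "grip": [1,1,1,1],
  "linear": [
    [0,0,0.03],
    [0,0,0.02],
    [0,0,0],
    [0,0,0]
  ],
  "twist": [
    [0,0,0],
    [0,0,0],
    [0,0,0],
    [0,0,0]
  ]
}}

```text
t: 28.25
tool_pos: [452.5, 272.4, 101.4]
tool_rot: [0.825, 0.565, -0.0, 0.0]
ft_force: [-2.4, -1.3, 4.6]
opening: 8.8
finger_force: 43.8
```

```bash
python3 -c "
from h import *;pose()"
```

```text
t 28.25 tcp [452.5 272.4 101.4] yaw -0.3690 toolz [-3.e-04 -3.e-04 -1.e+00] F [-2.4 -1.3  4.6] M [-0.34  0.67 -0.03] open 8.8 ff 43.8 q7 -0.95
```

Request:
{"op": "apply_moves", "data": {
  "grip": [1,0.6,0,-0.6,-1],
  "linear": [
    [0,0,0.01],
    [0,0,0],
    [0,0,0],
    [0,0,0],
    [0,0,0]
  ],
  "twist": [
    [0,0,0],
    [0,0,0],
    [0,0,0],
    [0,0,0],
    [0,0,0]
  ]
}}

```text
t: 28.67
tool_pos: [453.0, 272.6, 101.8]
tool_rot: [0.825, 0.565, 0.0, 0.0]
ft_force: [-0.7, -0.1, 0.3]
opening: 52.7
finger_force: 0.0
```

Request:
{"op": "apply_moves", "data": {
  "grip": [-1,-1,-1,-1,-1],
  "linear": [
    [0,0,0],
    [0,0,0],
    [0,0,0.3],
    [0,0,0.6],
    [0,0,0.6]
  ],
  "twist": [
    [0,0,0],
    [0,0,0],
    [0,0,0],
    [0,0,0],
    [0,0,0]
  ]
}}

```text
t: 29.08
tool_pos: [452.1, 272.0, 161.8]
tool_rot: [0.825, 0.565, -0.001, 0.0]
ft_force: [1.0, -0.7, 0.1]
opening: 85.6
finger_force: 0.0
```

Request:
{"op": "apply_moves", "data": {
  "grip": [-1,-1,-1,-1,-1],
  "linear": [
    [0,0,0.6],
    [0,0,0.6],
    [0,0,0.3],
    [0,0,0],
    [0,0,0]
  ],
  "twist": [
    [0,0,0],
    [0,0,0],
    [0,0,0],
    [0,0,0],
    [0,0,0]
  ]
}}

```text
t: 29.5
tool_pos: [452.9, 272.6, 222.2]
tool_rot: [0.825, 0.565, 0.001, -0.0]
ft_force: [-0.8, 0.2, -0.2]
opening: 85.4
finger_force: 0.0
```

Request:
{"op": "apply_moves", "data": {
  "grip": [-1,-1,-1,-1],
  "linear": [
    [0,0,0],
    [0,0,0],
    [0,0,0],
    [0,0,0]
  ],
  "twist": [
    [0,0,0],
    [0,0,0],
    [0,0,0],
    [0,0,0]
  ]
}}

```text
t: 29.83
tool_pos: [452.4, 272.2, 221.0]
tool_rot: [0.825, 0.565, -0.001, 0.0]
ft_force: [-0.3, 0.3, -0.2]
opening: 85.7
finger_force: 0.0
```

```bash
python3 - <<'E'
from h import *
pose(); w=eyes.read_camera("wrist");a=eyes.read_camera("side");b=eyes.read_camera("scene")
o=np.zeros((600,800,3),np.uint8);o[:300,:400]=cv2.resize(w,(400,300));o[:300,400:]=cv2.resize(a[150:240,185:305],(400,300),interpolation=3);o[300:,:400]=cv2.resize(b[160:265,190:330],(400,300),interpolation=3);save(o,"e.png")
E
```

```text
t 29.83 tcp [452.4 272.2 221. ] yaw -0.3691 toolz [-0.0012 -0.001  -1.    ] F [-0.3  0.3 -0.2] M [-0.05 -0.02  0.  ] open 85.7 ff 0.0 q7 -0.97
```

View pics/e.png

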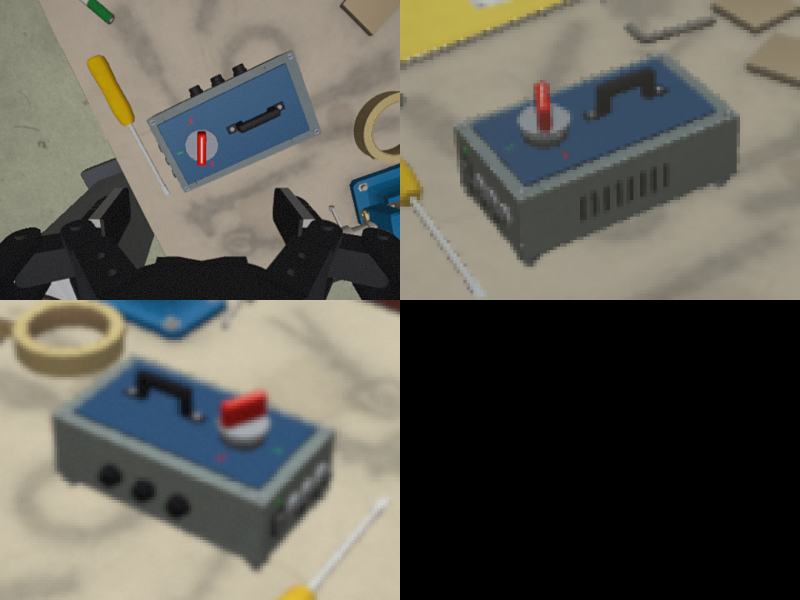

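The cover is flush and home. The stud sits low, with its wing at about (200,148) in the wrist tile, turned past the red mark. The bystanders haven't moved. I'm handing it in.

```bash
python3 -c "
from rig import arm;print(arm.finish_job())"
```

```text
the job is handed in; nothing more can be done
None
```

The cover is back on and slid fully home, and the stud is pushed in, turned clockwise and appears locked in its detent; I handed the job in at about 30 s, and the system gave no pass or fail result.

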